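# Hang the pickling ladle in its spring clip between the hanging ladles

## Task

Take the ladle that stands on the bench and hang it upright on the rack's rail, in the free place between the two hanging ladles: bring its bowl in between them, lower its hook over the rail, feel for the plastic spring clip on the rail and press the hook down gently until it snaps fully home on the rail, then let go. Do not force it: if it lands on top of the clip, ease off and feel a little to the side. Do not push the hanging tools along the rail or knock them off, and leave the jar on the bench where it is.

Things in the scene. Friction and masses are not known exactly. Their poses are not given: they have to be found in the camera images.
- ladle_grip (a point): Centre of the wooden handle (upright block 18 x 18 mm, 42 mm tall) of the loose ladle standing upright on its bowl on the bench, the only ladle not on the rack; 149 mm above the bowl's underside. Axes are the ladle's: z up, x the way its hook points. Ladle 0.13 to 0.24 kg. The bowl, 44 mm across and 30 mm high, is straight below the handle.
- ladle_hook (a point): Underside of that ladle's hook bar (8 mm round, level, along x) straight below the handle, 43 mm below its centre; it comes to rest on the rail. The bar runs from a 6 mm stem at x -22 mm, which rises from the bowl's rim, to a tip at x +18 mm that turns down, ending 12 mm below this point. Handle's underside 22 mm above this point, on a neck 3 mm thick (y), 12 mm wide.
- rack: Fixed steel rack; origin under the middle of its base plate (130 x 320 x 12 mm), on the bench. y runs along the rail, x is the way the hanging tools' hooks point over it (away from the robot); their stems are on the -x side. The rail is a flat bar 12 mm wide (x), 10 mm thick, 312 mm long, top 160 mm above the bench, on posts at y +-150 mm.
- rack_place (a point): Middle of the rail's top, nominal free place half-way between the two ladles; axes of the rack. A white spring clip, 71 mm long (y), sits on the rail, its slot 6 to 18 mm to one side or the other of this point along y: which, and how far, is not measured and must be felt or seen. Its jaws' flat tops are 11 mm above the rail. Over 25 N on clip or rail is damage.
- ladle_left_hook (a point): Underside of the hook bar of the ladle hanging on the +y side, about 65 mm from rack_place, resting loose on the rail; bowl 34 mm across and 34 mm high, its underside 106 mm lower; its hook and handle are like the loose ladle's.
- ladle_right_hook (a point): The same for the ladle hanging on the -y side, about 65 mm from rack_place; bowl 36 mm across and 24 mm high.
- skimmer_hook (a point): The same for the flat skimmer (disc 34 mm across) hanging about 117 mm to the +y side of rack_place.
- jaw_l (a joint): How far the clip's +y jaw is pushed outward, 0 to 0.0065 m (the -y jaw is alike): 3 N at rest plus 0.8 N per mm. Slot 5 mm wide between slick round lips. The 8 mm hook bar, within 2 mm of the slot's middle, snaps down onto the rail at 5 to 12 N of push, its underside first touching at about 9 mm above the rail; 5 mm or more off it lands on a jaw at 10 to 11 mm and stays up.
- jar: Amber glass jar with a white lid, 56 mm across and 85 mm high, standing loose on the bench; origin at the centre of its underside. A bystander.
Mind the look-alikes: they are no part of the job. Leave any pink or red look-alike of the part that bears ladle_grip alone.

How it is judged:
By the outcome, as a careful person would: the job done as asked, in the order asked, and still so for the second after the job is handed in, with the robot touching nothing.
It also fails if it takes over 72 s, if anything falls off the work surface, if the arm or the gripper's body presses on something with over 40 N, if the wrist force passes 120 N, or if a joint passes its speed limit or range.

## Robot

A 7-joint arm with a two-finger parallel gripper is mounted at the origin on the work surface. World frame = base frame: x ahead of the robot, y to its left, z up, the work surface at z = 0. Lengths are in m, angles in degrees, forces in N, time in s.
With the tool pointing down it reaches from about 0.425 to 0.95 m from the base axis. Payload 16.7 kg.
Tool frame: the origin (TCP) lies between the finger pads; the fingertips stand 25 mm ahead of it and the grasp point (between the pads) lies 6 mm ahead of it (manip.tcp_to_tips is the distance from the TCP to the fingertips, in m); z points along the fingers, x is the direction in which the jaws open and shut, and the axes are right-handed (so a half turn about z gives the same grasp; the last joint's range is limited). The gripper opens to 94 mm and grips with 3 to 60 N. Pads are 16 mm wide; open, the fingers measure 119 mm over their backs; the gripper's body (75 mm by 177 mm) begins 78 mm behind the grasp point.
Start: joints at [65.69, 24.414, 4.234, 92.017, -1.954, 63.644, -3.845], TCP at [0.183, -0.65, 0.23] pointing down, gripper open.
Joint ranges: [-163.25, 163.25], [-28.42, 122.38], [-70.27, 78.77], [12.13, 141.07], [-58.53, 238.53], [9.26, 117.41], [-156.51, 156.51]. Speed limits (degrees/s): [108.29, 108.29, 136.94, 136.94, 172.46, 172.46, 172.46].

## Interface

Orientations are given as a 3x3 rotation matrix whose columns are the frame's x, y, z axes.
In Python, from rig import manip gives the robot as it stands. The module is installed in compiled form; this text tells all that it offers. Calls block until the motion is done:
- manip.move_pose(position, orientation): joint-space move of the TCP to a pose.
- manip.move_l(position, attitude=None, max_speed=0.15, contact_N=None): straight line of the TCP; attitude=None keeps the orientation; max_speed is the mean speed in m/s. With contact_N (N) it stops when the force on the tool has changed by that much, and returns True; else False.
- manip.move_j(angles): joint-space move.
- manip.command_gripper(opening, grasp_force=None): opening from 0.0 (shut) to 1.0 (fully open); grasp_force is the grip in N (None keeps the last); returns when the fingers have stopped.
- manip.dwell(seconds).
- manip.ik(position, orientation): joint angles nearest the present ones, or None.
- manip.camera(name): name is "scene" or "top" or "wrist"; returns the picture (420x560x3 uint8, red, green, blue); there is no depth.
- manip.camera_info(name): a dict with "vertical_fov" (degrees; the focal length in pixels is half the picture's height over the tangent of half this angle, whatever the lens; pixels are square), "cx", "cy" (the principal point, pixels), "extrinsics" (4x4, takes a point from camera to world coordinates). Camera axes: x right, y down, z forward; pixel columns grow to the right and rows downward; lengths in m; the calibration is good to about 2 mm. A picture is of the moment at which its call begins: read the wrist's pose just before it. camera_info takes no time and is no camera call; for the wrist camera it gives the pose at the moment of the call.
A pose or a line that the arm cannot do raises manip.MotionError and nothing moves.
- manip.close_job(): hands the job in, once; it reports no verdict.
Trained networks look in the newest picture that a camera, given by its name, has taken for a name from the list of things; names that differ only in an ending like _2 or _b are one class to them, and where a whole thing is asked for, a point or a joint stands for the part that bears it (a point fixed in the world has none). Each returns a list of dicts, best first, with "score" (0 to 1); they miss things now and then, are a little off and sometimes report something else, mostly with a low value. They report only what shows in the picture. A call takes as long as a camera call. They do not tell look-alikes from the thing itself.
- manip.find_in(label, camera): "rect" ([left, top, width, height] in pixels, round what is visible of it).
- manip.regions_of(label, camera): "mask" (420x560 bool, what is visible of it) and "rect" ([left, top, width, height] in pixels, round what is visible of it).
- manip.tip_of(label, camera): "point" ([column, row] in pixels: a listed point, or the origin of a listed thing).
Readings, each from a call of its own:
- manip.get_time_s(): time.
- manip.get_qpos(): joint angles.
- manip.get_dq(): joint speeds.
- manip.get_effort(): joint torques, N m.
- manip.get_ee_pos(): TCP position.
- manip.get_orientation(): TCP orientation.
- manip.get_ft_force(): force on the tool from outside, world axes, zero at the start.
- manip.get_wrist_torque(): the same for the moment, N m.
- manip.get_gripper_width(): opening from 0.0 (shut) to 1.0 (fully open).
Only numpy, scipy, OpenCV 4.12 (cv2) and the standard library are available. Lean on these libraries where they do the work, as an engineer would, in place of code of your own. Each camera call takes 0.05 s, during which the arm holds its last target.

## Working session

There is one attempt and no reset: what is moved stays moved. The work goes in short steps, each a Python script; the robot and the scene stay as the last script left them, time stands still between calls to the robot, and variables do not carry over. Pictures are saved under pics/ and viewed, and the job is handed in when it is done.

```bash
mkdir -p pics
cat > h.py <<'E'
import numpy as np, cv2
from rig import manip
def snap(cam,name):
    info=manip.camera_info(cam); im=manip.camera(cam); cv2.imwrite(f'pics/{name}.png',im[:,:,::-1]); return im,info
def K(info):
    f=210/np.tan(np.radians(info['vertical_fov'])/2); return f,info['cx'],info['cy']
def proj(info,p):
    T=np.array(info['extrinsics']); f,cx,cy=K(info); c=np.linalg.inv(T)@np.append(p,1); return np.array([cx+f*c[0]/c[2],cy+f*c[1]/c[2]])
def ray(info,px):
    T=np.array(info['extrinsics']); f,cx,cy=K(info); d=T[:3,:3]@np.array([(px[0]-cx)/f,(px[1]-cy)/f,1]); return T[:3,3],d/np.linalg.norm(d)
def atz(info,px,z):
    o,d=ray(info,px); return o+d*(z-o[2])/d[2]
def tri(obs):
    A=np.zeros((3,3));b=np.zeros(3);R=[]
    for info,px in obs:
        o,d=ray(info,px);P=np.eye(3)-np.outer(d,d);A+=P;b+=P@o;R.append((o,P))
    x=np.linalg.solve(A,b); return x,[np.linalg.norm(P@(x-o)) for o,P in R]
E
python3 - <<'E'
from h import *
np.set_printoptions(precision=3,suppress=True)
infos={}
for c in ['scene','top','wrist']:
    im,i=snap(c,c+'0'); infos[c]=i
    print(c,K(i),np.array(i['extrinsics'])[:3].round(3).tolist())
for n in ['ladle_grip','ladle_hook','rack','rack_place','ladle_left_hook','ladle_right_hook','skimmer_hook','jar']:
    for c in ['scene','top']:
        print(n,c,[(np.round(r['point'],1).tolist(),round(r['score'],2)) for r in manip.tip_of(n,c)][:3])
print(manip.get_time_s())
E
```

```text
scene (np.float64(474.3565273740559), 282.96645788977605, 206.80017286131076) [[0.01, 0.598, -0.801, 1.411], [1.0, 0.003, 0.014, -0.046], [0.011, -0.801, -0.598, 0.778]]
top (np.float64(431.50654587044767), 279.9271079664854, 217.2297803930274) [[0.022, -0.978, 0.208, 0.296], [-1.0, -0.022, 0.002, -0.03], [0.003, -0.208, -0.978, 1.111]]
wrist (np.float64(334.626063675894), 275.6495419712755, 213.77433166135887) [[0.271, -0.928, -0.255, 0.256], [-0.963, -0.262, -0.071, -0.628], [-0.001, 0.265, -0.964, 0.385]]
ladle_grip scene [([161.6, 192.2], 0.93), ([183.6, 169.4], 0.77), ([114.4, 199.8], 0.76)]
ladle_grip top [([435.3, 246.8], 0.95), ([448.4, 209.1], 0.73), ([404.0, 219.2], 0.69)]
ladle_hook scene [([165.7, 203.1], 0.87), ([120.1, 212.6], 0.83), ([142.7, 191.2], 0.83)]
ladle_hook top [([385.7, 262.6], 0.97), ([445.4, 211.1], 0.96), ([398.5, 222.9], 0.84)]
rack scene [([298.0, 263.8], 0.64)]
rack top [([272.3, 193.9], 0.71)]
rack_place scene [([298.0, 206.5], 0.82), ([267.7, 211.8], 0.63)]
rack_place top [([266.7, 175.8], 0.73), ([400.4, 222.3], 0.31)]
ladle_left_hook scene [([326.3, 203.7], 0.69)]
ladle_left_hook top [([242.2, 182.9], 0.55)]
ladle_right_hook scene [([270.7, 211.0], 0.65)]
ladle_right_hook top [([296.8, 171.4], 0.53)]
skimmer_hook scene [([349.7, 203.8], 0.67)]
skimmer_hook top [([213.8, 184.2], 0.79), ([271.2, 194.9], 0.54)]
jar scene [([418.2, 246.6], 0.55)]
jar top [([272.3, 194.3], 0.66), ([157.2, 212.1], 0.61), ([267.5, 175.7], 0.28)]
0.95
```

View pics/scene0.png

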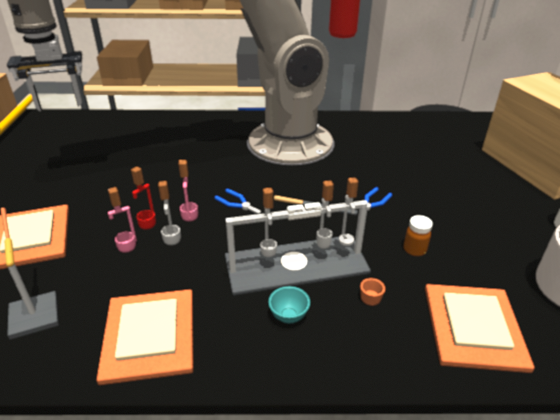

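View pics/top0.png

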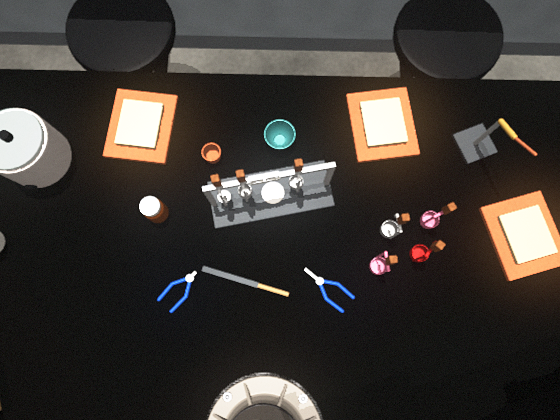

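View pics/wrist0.png

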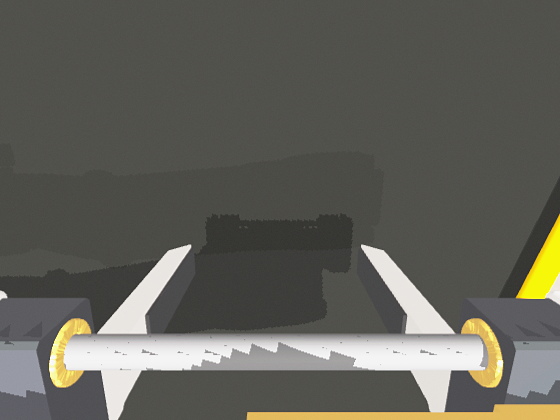

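The loose grey ladle is at about (171,235) in scene and (390,229) in top, with three pink or red look-alikes around it. The rack is in the middle of the picture and the jar at (418,240) in scene. I'll enlarge the crops.

Run:
```python
import cv2,numpy as np
s=cv2.imread('pics/scene0.png');t=cv2.imread('pics/top0.png')
def z(im,a,b,c,d,k): return cv2.resize(im[b:d,a:c],None,fx=k,fy=k,interpolation=cv2.INTER_CUBIC)
cv2.imwrite('pics/z1.png',np.vstack([z(s,95,150,225,260,4)]))
cv2.imwrite('pics/z2.png',z(t,360,190,470,290,6))
cv2.imwrite('pics/z3.png',z(s,210,170,400,300,4))
cv2.imwrite('pics/z4.png',z(t,195,145,345,235,5))
```

```text
(no output)
```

View pics/z1.png

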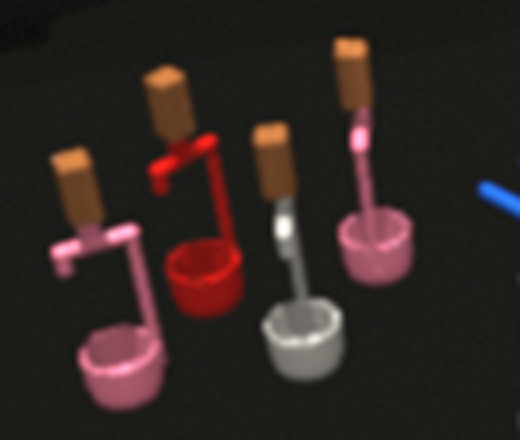

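View pics/z2.png

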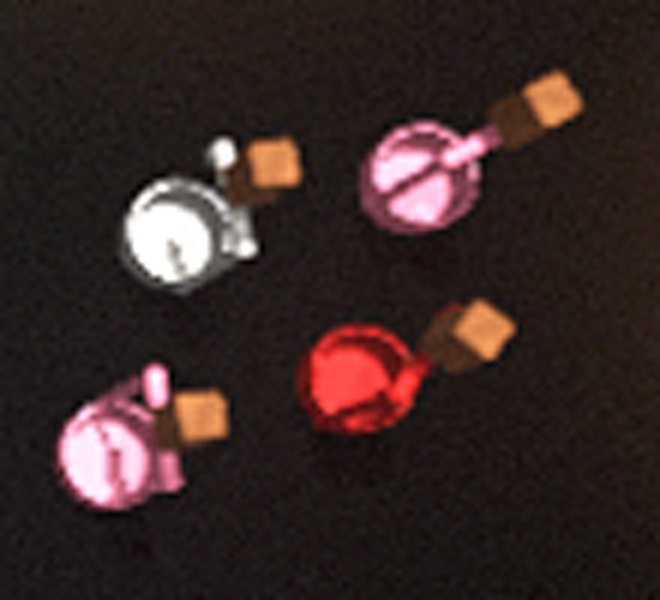

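View pics/z3.png

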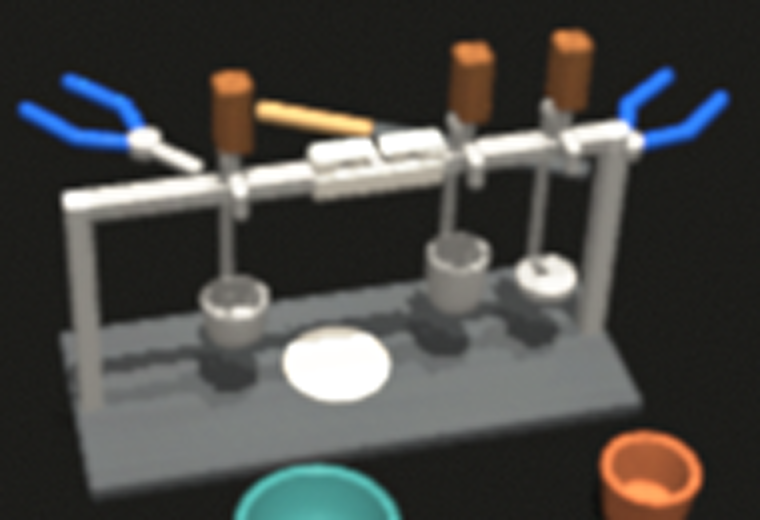

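View pics/z4.png

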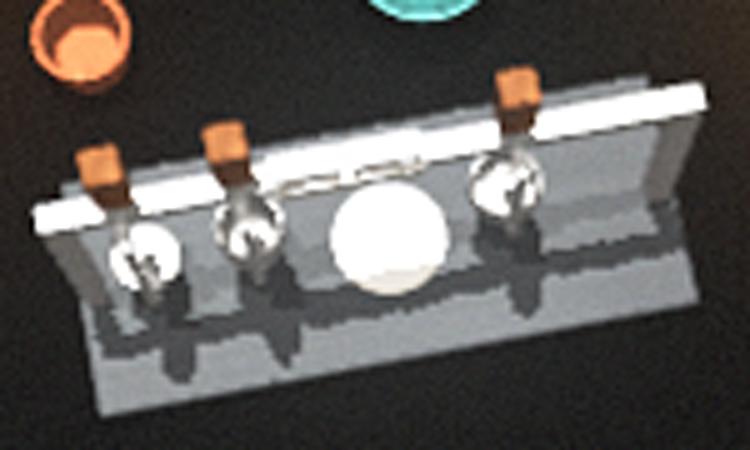

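Run:
```python
from h import *
np.set_printoptions(precision=4,suppress=True)
S=manip.camera_info('scene');T=manip.camera_info('top')
def t(n,a,b):
    x,r=tri([(S,a),(T,b)]);print(n,x,np.array(r)); return x
sz=lambda x,y:(x/4+95,y/4+150); tz=lambda x,y:(x/6+360,y/6+190)
sr=lambda x,y:(x/4+210,y/4+170); tr=lambda x,y:(x/5+195,y/5+145)
t('handle top',sz(271,133),tz(275,160))
t('pinkNE top',sz(350,46),tz(552,98))   # check
t('pinkSW top',sz(72,158),tz(552,98))
t('red',sz(165,75),tz(485,330))
t('pinkR',sz(350,46),tz(202,415))
t('disc',sr(337,363),tr(390,240))
t('Rhandle',sr(232,80),tr(517,84))
t('Lhandle',sr(472,50),tr(224,138))
t('skhandle',sr(571,40),tr(100,162))
t('place',(298,206.5),(266.7,175.8))
t('left',(326.3,203.7),(242.2,182.9));t('right',(270.7,211),(296.8,171.4));t('sk',(349.7,203.8),(213.8,184.2))
t('jar',(418.2,246.6),(157.2,212.1))
a=atz(S,sr(67,190),.16);b=atz(S,sr(625,124),.16);print('rail back S',a,b)
a=atz(S,sr(70,212),.16);b=atz(S,sr(632,133),.16);print('rail front S',a,b)
a=atz(T,tr(35,207),.16);b=atz(T,tr(703,84),.16);print('rail far T',a,b)
a=atz(T,tr(35,233),.16);b=atz(T,tr(707,107),.16);print('rail near T',a,b)
print('slot S',atz(S,sr(379,153),.171)); print('slot T',atz(T,tr(351,175),.171))
print('hook tip/stem T',atz(T,tz(222,153),.1),atz(T,tz(245,245),.1))
for n in ['ladle_grip','ladle_hook']:
    for c in ['scene','top']:
        print(n,c,[(np.round(r['point'],1).tolist(),round(r['score'],2)) for r in manip.tip_of(n,c)][:6])
```

```text
handle top [ 0.5044 -0.308   0.1678] [0.0019 0.0019]
pinkNE top [ 0.5053 -0.3126  0.2505] [0.0634 0.0634]
pinkSW top [ 0.5305 -0.4135  0.1679] [0.0012 0.0012]
red [ 0.4422 -0.383   0.1675] [0.0017 0.0017]
pinkR [ 0.4087 -0.2778  0.1678] [0.0017 0.0017]
disc [ 0.5955 -0.0059  0.0112] [0.0027 0.0027]
Rhandle [ 0.6091 -0.0644  0.2221] [0.0015 0.0015]
Lhandle [0.5818 0.0614 0.2227] [0.0015 0.0015]
skhandle [0.5703 0.1147 0.2215] [0.0019 0.0019]
place [0.593  0.0024 0.168 ] [0.0014 0.0014]
left [0.5765 0.0615 0.1634] [0.0021 0.0021]
right [ 0.6059 -0.0612  0.1656] [0.0036 0.0036]
sk [0.5721 0.1201 0.1608] [0.0043 0.0043]
jar [0.5392 0.2986 0.0053] [0.0045 0.0045]
rail back S [ 0.6218 -0.1501  0.16  ] [0.5611 0.154  0.16  ]
rail front S [ 0.6403 -0.147   0.16  ] [0.5695 0.1566 0.16  ]
rail far T [0.5669 0.1512 0.16  ] [ 0.633  -0.1546  0.16  ]
rail near T [0.5546 0.1505 0.16  ] [ 0.6218 -0.1564  0.16  ]
slot S [0.6032 0.015  0.171 ]
slot T [0.5821 0.0068 0.171 ]
hook tip/stem T [ 0.5221 -0.309   0.1   ] [ 0.4849 -0.3168  0.1   ]
ladle_grip scene [([161.6, 192.2], 0.93), ([183.6, 169.4], 0.77), ([114.4, 199.8], 0.76), ([135.6, 174.7], 0.7), ([347.0, 208.4], 0.54)]
ladle_grip top [([435.3, 246.8], 0.95), ([448.4, 209.1], 0.73), ([404.0, 219.2], 0.69), ([393.7, 261.4], 0.58)]
ladle_hook scene [([165.7, 203.1], 0.87), ([120.1, 212.6], 0.83), ([142.7, 191.2], 0.83), ([183.4, 185.7], 0.67)]
ladle_hook top [([385.7, 262.6], 0.97), ([445.4, 211.1], 0.96), ([398.5, 222.9], 0.84), ([429.7, 248.4], 0.68)]
```

```bash
cat >> h.py <<'E'
def Rz(yaw,flip=1):
    c,s=np.cos(np.radians(yaw)),np.sin(np.radians(yaw)); x=np.array([c,s,0])*flip; z=np.array([0,0,-1.]); return np.column_stack([x,np.cross(z,x),z])
E
python3 - <<'E'
from h import *
np.set_printoptions(precision=4,suppress=True)
print(manip.get_orientation().tolist() if hasattr(manip.get_orientation(),'tolist') else manip.get_orientation())
for f in (1,-1):
    for p in ([0.504,-0.308,0.26],[0.592,0.01,0.29]):
        print(f,p,manip.ik(np.array(p),Rz(12,f)))
E
```

```text
[[0.2712767747431928, -0.962501382536723, 9.991385869561914e-06], [-0.9625013808969463, -0.27127677363634767, 6.210415120181328e-05], [-5.706490047018319e-05, -2.6464136532734252e-05, -0.9999999980216233]]
1 [0.504, -0.308, 0.26] [ 43.2785  16.577  -22.1097 100.0751   6.8234  64.6647  31.0729]
1 [0.592, 0.01, 0.29] [ 22.7139  17.516  -37.0103  97.1004  11.1807  69.1227  -5.027 ]
-1 [0.504, -0.308, 0.26] [  19.006    15.0818    7.5034  101.5563   -2.1758   63.5018 -140.7751]
-1 [0.592, 0.01, 0.29] [ -57.705    27.1448   70.0734  101.4436  -27.0138   70.7947 -148.3501]
```

Run:
```python
from h import *
np.set_printoptions(precision=4,suppress=True)
p=manip.get_ee_pos()
manip.move_l([p[0],p[1],0.31],max_speed=0.2)
manip.move_pose([0.504,-0.308,0.31],Rz(12))
im,i=snap('wrist','w_ladle'); print(np.array(i['extrinsics'])[:3].round(4).tolist(),manip.get_ee_pos(),manip.get_time_s())
```

```text
[[0.9788, 0.1978, 0.0524, 0.487], [0.2046, -0.9441, -0.2584, -0.2336], [-0.0016, 0.2637, -0.9646, 0.4645]] [ 0.5033 -0.3094  0.3099] 3.4583
```

View pics/w_ladle.png

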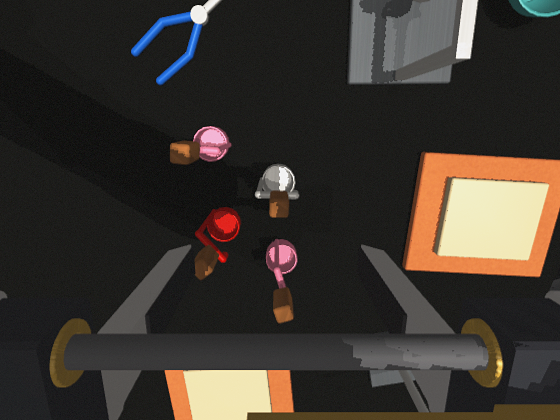

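The wrist view shows the grey ladle with its bowl at (278,180) and its handle at (279,207). The hook bar lies level along row 194. I'll zoom in to get the yaw.

Run:
```python
import cv2
s=cv2.imread('pics/w_ladle.png'); cv2.imwrite('pics/z5.png',cv2.resize(s[150:230,240:320],None,fx=7,fy=7,interpolation=cv2.INTER_CUBIC))
```

```text
(no output)
```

View pics/z5.png

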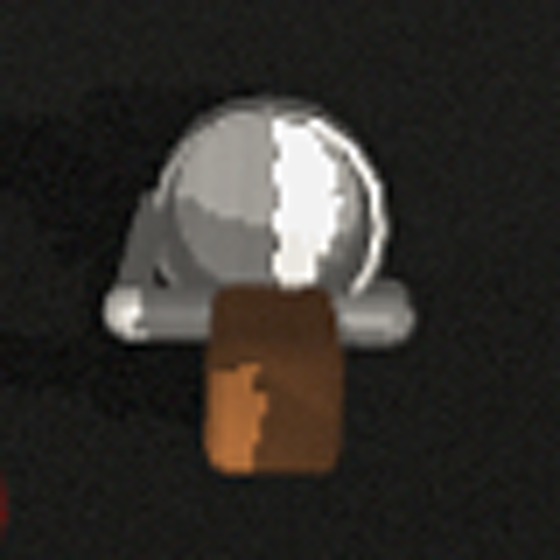

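Run:
```python
from h import *
np.set_printoptions(precision=4,suppress=True)
i=manip.camera_info('wrist'); q=lambda x,y:(x/7+240-.4,y/7+150-.4)
def yaw(a,b):
    d=b-a; return np.degrees(np.arctan2(d[1],d[0]))
a,b=atz(i,q(112,312),.110),atz(i,q(412,314),.110);print('bar',a,b,yaw(a,b),np.linalg.norm(b-a)*1e3)
# expected bar center at x -4..: middle of [-25,22]
a,b=atz(i,q(208,470),.17),atz(i,q(338,470),.17);print('top near edge',a,b,yaw(a,b),(a+b)/2)
a,b=atz(i,q(206,365),.17),atz(i,q(343,363),.17);print('top far edge',a,b,yaw(a,b),(a+b)/2)
print('bowl',atz(i,q(270,200),.03))
```

```text
bar [ 0.4806 -0.3114  0.11  ] [ 0.526  -0.3022  0.11  ] 11.443867235955684 46.3333437333783
top near edge [ 0.498  -0.3163  0.17  ] [ 0.5146 -0.3129  0.17  ] 11.840043792673479 [ 0.5063 -0.3146  0.17  ]
top far edge [ 0.4949 -0.3026  0.17  ] [ 0.5121 -0.2987  0.17  ] 12.694243708025779 [ 0.5035 -0.3007  0.17  ]
bowl [ 0.504 -0.302  0.03 ]
```

Run:
```python
from h import *
np.set_printoptions(precision=4,suppress=True)
manip.move_pose([0.590,-0.01,0.31],Rz(12))
im,i=snap('wrist','w_rack'); print(np.array(i['extrinsics'])[:3].round(4).tolist(),manip.get_ee_pos(),manip.get_time_s())
cv2.imwrite('pics/z6.png',cv2.resize(im[40:260,150:400,::-1],None,fx=2.7,fy=2.7,interpolation=cv2.INTER_CUBIC))
```

```text
[[0.9787, 0.1986, 0.0528, 0.5736], [0.2055, -0.9438, -0.2587, 0.0641], [-0.0015, 0.2641, -0.9645, 0.4645]] [ 0.59   -0.012   0.3099] 4.6917
```

View pics/w_rack.png

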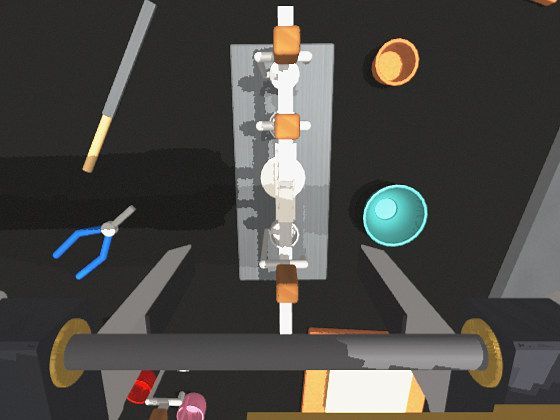

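View pics/z6.png

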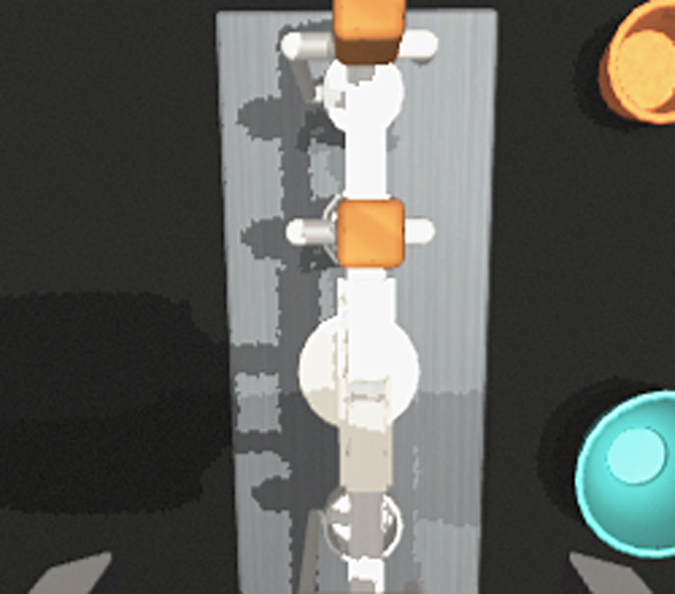

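Run:
```python
import cv2,numpy as np
s=cv2.imread('pics/w_rack.png')[140:226,255:320].astype(float)
s=(255*(s/255)**2.0).astype(np.uint8)
cv2.imwrite('pics/z7.png',cv2.resize(s,None,fx=6.9,fy=6.9,interpolation=cv2.INTER_CUBIC))
```

```text
(no output)
```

View pics/z7.png

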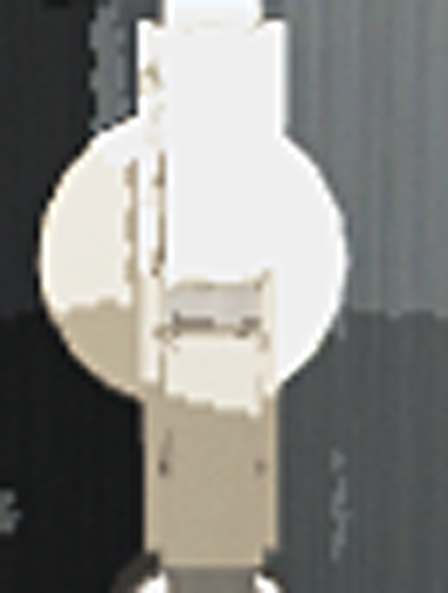

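Run:
```python
from h import *
np.set_printoptions(precision=4,suppress=True)
i=manip.camera_info('wrist'); q=lambda x,y:(x/6.9+255-.4,y/6.9+140-.4)
x0=np.array([.5945,-.002]); yw=12.2
def show(n,px,z):
    p=atz(i,px,z)
    c,s=np.cos(np.radians(yw)),np.sin(np.radians(yw)); d=p[:2]-x0
    print(n,p,'rack x,y mm',1e3*np.array([c*d[0]+s*d[1],-s*d[0]+c*d[1]]))
show('clip +y end',q(213,20),.171);show('clip -y end top',q(210,562),.171)
show('slot +y lip',q(213,283),.171);show('slot -y lip',q(210,332),.171)
for z in (.171,): 
  show('clip L edge',q(145,500),z);show('clip R',q(277,500),z);show('clip L edge',q(140,70),z);show('clip R',q(285,70),z)
z6=lambda x,y:(x/2.7+150-.3,y/2.7+40-.3)
show('L bar tipend',z6(432,231),.164);show('L bar stemend',z6(289,231),.164)
show('L handle top c',z6(371,233),.224)
show('sk bar',z6(287,44),.164);show('sk bar',z6(435,44),.164)
show('R bar',(262,264),.164);show('R bar',(306,264),.164)
show('R handle far',(286.5,271),.224);show('rail end+',(285.5,6),.16);show('rail end-',(286,333),.16)
show('rail',(278.5,15),.16);show('rail',(293,15),.16);show('rail',(280,325),.16);show('rail',(292,325),.16)
```

```text
clip +y end [0.5849 0.049  0.171 ] rack x,y mm [ 1.417  51.9036]
clip -y end top [ 0.5995 -0.0198  0.171 ] rack x,y mm [  1.1108 -18.4945]
slot +y lip [0.5919 0.0167 0.171 ] rack x,y mm [ 1.46   18.8426]
slot -y lip [0.5929 0.0104 0.171 ] rack x,y mm [ 1.0812 12.4622]
clip L edge [ 0.5893 -0.0133  0.171 ] rack x,y mm [-7.4518 -9.932 ]
clip R [ 0.6063 -0.0097  0.171 ] rack x,y mm [  9.9195 -10.037 ]
clip L edge [0.5773 0.0412 0.171 ] rack x,y mm [-7.7169 45.8269]
clip R [0.595  0.0449 0.171 ] rack x,y mm [10.4408 45.712 ]
L bar tipend [0.6027 0.0673 0.164 ] rack x,y mm [22.6191 66.0316]
L bar stemend [0.5576 0.0579 0.164 ] rack x,y mm [-23.361   66.3275]
L handle top c [0.5816 0.0629 0.224 ] rack x,y mm [ 1.1178 66.1878]
sk bar [0.5465 0.112  0.164 ] rack x,y mm [-22.7918 121.5477]
sk bar [0.5908 0.1212 0.164 ] rack x,y mm [ 22.408  121.2442]
R bar [ 0.5875 -0.0689  0.164 ] rack x,y mm [-21.0338 -63.9448]
R bar [ 0.6293 -0.0602  0.164 ] rack x,y mm [ 21.686  -64.1915]
R handle far [ 0.6046 -0.0443  0.224 ] rack x,y mm [  0.9271 -43.4678]
rail end+ [0.5624 0.1539 0.16  ] rack x,y mm [  1.5968 159.1069]
rail end- [ 0.6274 -0.1421  0.16  ] rack x,y mm [   2.5205 -143.8419]
rail [0.5583 0.1464 0.16  ] rack x,y mm [ -4.0749 152.6735]
rail [0.5698 0.1488 0.16  ] rack x,y mm [  7.691  152.5927]
rail [ 0.6192 -0.134   0.16  ] rack x,y mm [  -3.723  -134.2689]
rail [ 0.6314 -0.1315  0.16  ] rack x,y mm [   8.7308 -134.3366]
```

The clip's ends and lips put the slot about 16 mm to the +y side, at roughly (0.592, 0.014). The rack's yaw is about 12°, nearly the same as the ladle's. Next I'll grasp.

Run:
```python
from h import *
np.set_printoptions(precision=4,suppress=True)
manip.move_pose([0.505,-0.3075,0.30],Rz(12))
manip.command_gripper(0.55,45)
print(manip.get_ee_pos())
manip.move_l([0.505,-0.3075,0.156],max_speed=0.12,contact_N=6)
manip.dwell(0.2);print(manip.get_ee_pos(),manip.get_ft_force(),manip.get_gripper_width())
im,i=snap('wrist','w_pre');print(manip.get_time_s())
```

```text
[ 0.505  -0.3075  0.3   ]
[ 0.5052 -0.3076  0.1565] [ 0.2596  0.4938 -0.5767] 0.5501252771524823
8.2833
```

View pics/w_pre.png

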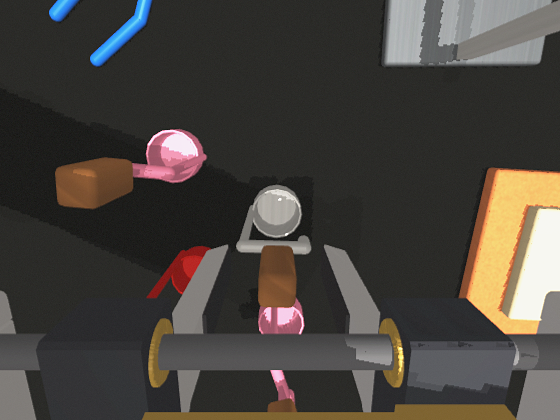

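The grey ladle's handle (279,278) is midway between the fingers, with the hook bar at row 245. I'll close and lift.

Run:
```python
from h import *
np.set_printoptions(precision=4,suppress=True)
manip.command_gripper(0.0,45)
print(manip.get_gripper_width(),manip.get_ft_force())
manip.move_l([0.505,-0.3075,0.20],max_speed=0.08)
manip.dwell(0.2);print(manip.get_ee_pos(),manip.get_ft_force(),manip.get_wrist_torque(),manip.get_gripper_width())
im,i=snap('wrist','w_held');print(manip.get_time_s())
T=manip.get_ee_pos();o=manip.get_orientation()
# predicted positions of bar ends if perfectly held
for dz in (0,): 
  for x in (-25,22):
    p=np.array(T)+o@np.array([x/1e3,0,.006+.043-.004]);print(proj(i,p))
cv2.imwrite('pics/z8.png',cv2.resize(im[150:330,190:370,::-1],None,fx=3.3,fy=3.3,interpolation=cv2.INTER_CUBIC))
```

```text
0.19217570815848944 [ 0.2401 -0.1674 -0.2994]
[ 0.5048 -0.3073  0.1995] [-0.4199 -0.1078 -2.0203] [-0.0247 -0.157   0.0166] 0.19029627746711555
9.8583
[237.6199 248.6557]
[311.4496 248.6585]
```

View pics/z8.png

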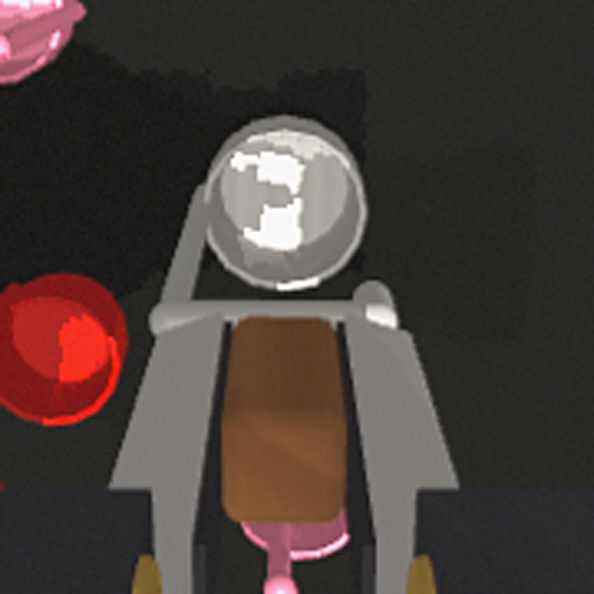

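Run:
```python
from h import *
np.set_printoptions(precision=4,suppress=True)
i=manip.camera_info('wrist');T=np.array(manip.get_ee_pos());o=np.array(manip.get_orientation())
q=lambda x,y:(x/3.3+190-.35,y/3.3+150-.35)
for n,px,dz in [('stem end',q(150,317),.0465),('bar at x=left',q(180,316),.0465),('tip end',q(398,317),.0465),('bowl rim c',q(285,203),.1275),('rim L',q(203,203),.1275),('rim R',q(367,203),.1275),('rim top',q(285,117),.1275),('rim bot',q(285,288),.1275)]:
    p=atz(i,px,T[2]-dz); d=o.T@(p-T); print(n,d*1e3)
```

```text
stem end [-26.6906  -1.3721  46.5157]
bar at x=left [-20.865   -1.5797  46.5125]
tip end [21.4078 -1.3823 46.4889]
bowl rim c [ -0.5113  -2.7927 127.5019]
rim L [-22.1916  -2.7922 127.514 ]
rim R [ 21.1633  -2.7931 127.4899]
rim top [ -0.5079 -25.8194 127.5152]
rim bot [ -0.5148  20.9457 127.4883]
```

Run:
```python
from h import *
np.set_printoptions(precision=4,suppress=True)
R=Rz(12.15); X=R[:,0]
P=np.array([0.5927,0.0127,0.240])
manip.move_l([0.505,-0.3075,0.24],max_speed=0.12)
manip.move_l([0.46,-0.2,0.24],attitude=R,max_speed=0.15)
manip.move_l(P-0.13*X,max_speed=0.15)
manip.move_l(P-0.055*X,max_speed=0.08)
manip.dwell(0.2);print(manip.get_ee_pos(),manip.get_ft_force(),manip.get_wrist_torque(),manip.get_gripper_width())
im,i=snap('wrist','w_stand');print(manip.get_time_s())
snap('scene','s_stand')
```

```text
[0.5387 0.0009 0.2402] [-0.1923 -0.125  -1.8499] [-0.06   -0.1593 -0.0525] 0.1881839535167578
13.9833
```

View pics/w_stand.png

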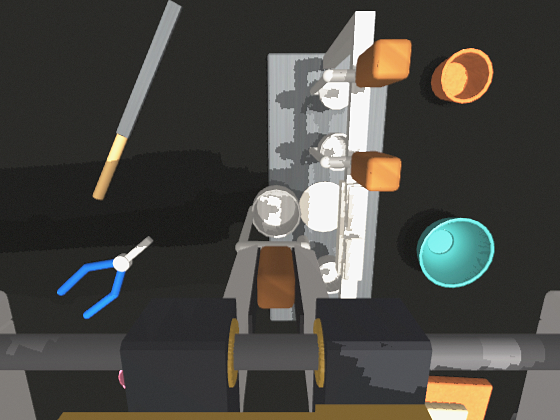

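View pics/s_stand.png

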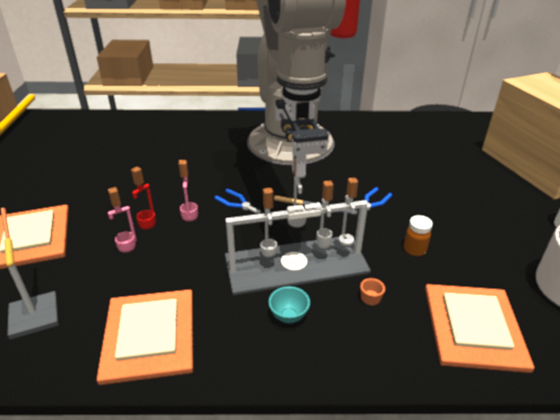

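The ladle is held at the standoff: bowl (275,208), hook bar row 245, clip around x 345–375. I'll zoom on the slot.

Run:
```python
import cv2,numpy as np
s=cv2.imread('pics/w_stand.png')[170:305,225:385].astype(float)
s=(255*(s/255)**1.7).astype(np.uint8)
cv2.imwrite('pics/z9.png',cv2.resize(s,None,fx=4.4,fy=4.4,interpolation=cv2.INTER_CUBIC))
```

```text
(no output)
```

View pics/z9.png

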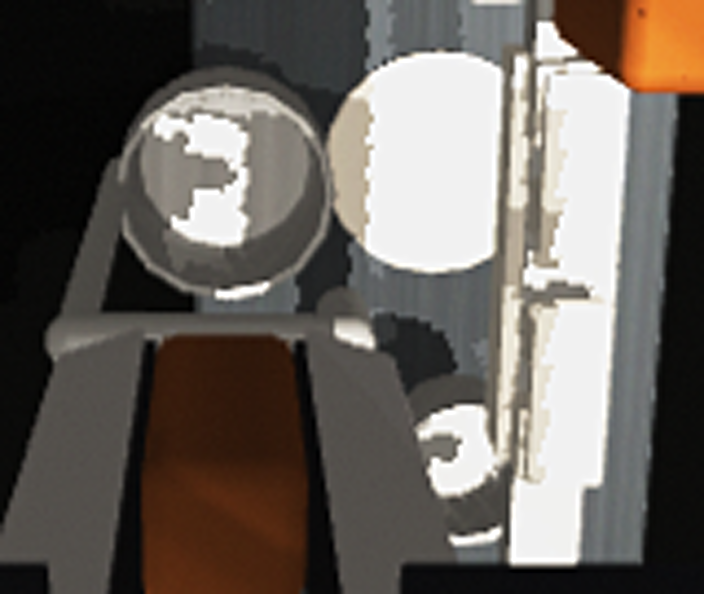

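Run:
```python
from h import *
np.set_printoptions(precision=4,suppress=True)
i=manip.camera_info('wrist');T=np.array(manip.get_ee_pos());o=Rz(12.15)
q=lambda x,y:(x/4.4+225-.4,y/4.4+170-.4)
for n,px,z in [('bar L',q(70,332),T[2]-.0465),('bar R',q(360,332),T[2]-.0465),('slot +lip',q(575,281),.171),('slot -lip',q(575,301),.171),('clip+',q(585,65),.171),('clip-',q(565,484),.171),('L edge',q(532,430),.171),('R edge',q(604,430),.171)]:
    p=atz(i,px,z); d=o.T@(p-T); print(n,d*1e3,p)
```

```text
bar L [-23.2353  -1.83    46.5   ] [ 0.5157 -0.0021  0.1937]
bar R [18.9156 -1.8208 46.5   ] [0.5569 0.0068 0.1937]
slot +lip [55.3186 -1.9704 69.1524] [0.5925 0.0146 0.171 ]
slot -lip [55.5291  1.4167 69.1524] [0.5934 0.0113 0.171 ]
clip+ [ 54.6807 -36.9842  69.1524] [0.5845 0.0487 0.171 ]
clip- [55.8673 33.6424 69.1524] [ 0.6005 -0.0201  0.171 ]
L edge [49.8435 23.8941 69.1524] [ 0.5926 -0.0119  0.171 ]
R edge [61.7023 23.8957 69.1524] [ 0.6042 -0.0094  0.171 ]
```

Run:
```python
from h import *
np.set_printoptions(precision=4,suppress=True)
R=Rz(12.15); X=R[:,0]; Y=R[:,1]
P=np.array([0.5927,0.0127,0.240])+0.0005*Y
manip.move_l(P,attitude=R,max_speed=0.06,contact_N=4)
manip.dwell(0.3);print(manip.get_ee_pos(),manip.get_ft_force(),manip.get_gripper_width())
Q=P.copy();Q[2]=.226
manip.move_l(Q,max_speed=0.04,contact_N=3)
manip.dwell(0.3);f0=np.array(manip.get_ft_force());print(manip.get_ee_pos(),f0)
Q[2]=.212
hit=manip.move_l(Q,max_speed=0.008,contact_N=3)
f=np.array(manip.get_ft_force());print(hit,manip.get_ee_pos(),f-f0,manip.get_time_s())
manip.dwell(0.1);print(manip.get_ee_pos(),np.array(manip.get_ft_force())-f0)
snap('wrist','w_touch')
```

```text
[0.5927 0.0121 0.2401] [ 0.6339 -0.0788 -2.0677] 0.1892561041863544
[0.5929 0.0122 0.2261] [ 0.3881  0.6732 -1.4958]
True [0.5928 0.0126 0.2183] [1.8214 0.5109 4.1788] 17.2
[0.5928 0.0125 0.2183] [2.3655 1.002  4.4317]
```

View pics/w_touch.png

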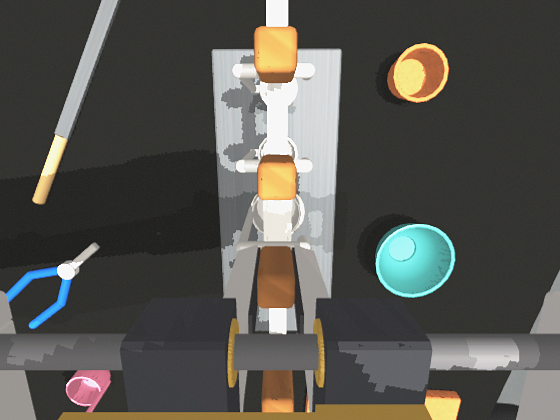

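Contact came at about 8 mm above the rail with almost no side force, so the bar is on the lips rather than on a jaw top. I'll press gently.

Run:
```python
from h import *
np.set_printoptions(precision=4,suppress=True)
f0=np.array([.388,.673,-1.496])
p=np.array(manip.get_ee_pos()); 
for k in range(24):
    z=.2183-.0005*(k+1)
    manip.move_l([0.5928,0.0123,z],max_speed=0.01)
    f=np.array(manip.get_ft_force())-f0; e=manip.get_ee_pos()
    print(round(z,4),e,f)
    if f[2]>13 or (e[2]<.2125 and f[2]>5): break
print(manip.get_time_s(),manip.get_gripper_width())
```

```text
0.2178 [0.5929 0.0124 0.2181] [-0.7628  1.8524  6.8482]
0.2173 [0.593  0.0122 0.2175] [-0.187   0.8489  7.0876]
0.2168 [0.593  0.0123 0.2169] [0.5484 0.3154 4.7799]
0.2163 [0.5928 0.0123 0.2163] [0.8059 0.3015 4.0826]
0.2158 [0.5927 0.0123 0.2156] [ 0.7046 -0.1562  1.5158]
0.2153 [0.5926 0.0123 0.2151] [ 1.1411 -0.1578  0.138 ]
0.2148 [0.5926 0.0123 0.2146] [-0.1696  0.1012  0.0474]
0.2143 [0.5926 0.0122 0.2141] [-0.4882 -0.6714 -0.4643]
0.2138 [0.5927 0.0122 0.2137] [-0.1044 -0.1753 -1.5794]
0.2133 [0.5928 0.0123 0.2132] [ 0.1211  0.8289 -1.34  ]
0.2128 [0.5928 0.0123 0.2127] [ 0.5526 -0.1057 -1.7887]
0.2123 [0.5928 0.0123 0.2122] [ 0.5773  0.0141 -2.7334]
0.2118 [0.5928 0.0123 0.2117] [ 1.3081  0.2248 -3.289 ]
0.2113 [0.5927 0.0124 0.2112] [ 0.818   0.1436 -3.7459]
0.2108 [0.5928 0.0124 0.2108] [-0.044   1.3867 -2.7354]
0.2103 [0.5928 0.0122 0.2104] [-0.2301  0.3861 -1.0365]
0.2098 [0.5929 0.0121 0.2099] [-1.0008 -0.7057  0.2517]
0.2093 [0.593  0.0122 0.2097] [-2.4502 -1.7434  6.6101]
21.85 0.18866531989810872
```

It snapped through at a peak of about 7 N and then landed firmly 8.6 mm lower, which is the rail. I'll ease off, release and check.

Run:
```python
from h import *
np.set_printoptions(precision=4,suppress=True)
manip.move_l([0.5928,0.0123,.2096],max_speed=0.01)
print(manip.get_ee_pos(),manip.get_ft_force())
manip.command_gripper(0.5)
manip.dwell(0.2);print(manip.get_gripper_width(),manip.get_ft_force())
manip.move_l([0.5928,0.0123,.31],max_speed=0.06)
manip.dwell(0.3)
im,i=snap('wrist','w_done');s,_=snap('scene','s_done');t,_=snap('top','t_done')
cv2.imwrite('pics/z10.png',cv2.resize(s[170:300,210:400,::-1],None,fx=4,fy=4,interpolation=cv2.INTER_CUBIC))
print(manip.get_time_s(),manip.get_ft_force())
```

```text
[0.5929 0.0122 0.2097] [-0.652  -1.4199  3.352 ]
0.5000129401045522 [ 0.6936  0.2742 -0.8104]
25.2167 [ 0.0792 -0.331  -0.206 ]
```

View pics/w_done.png

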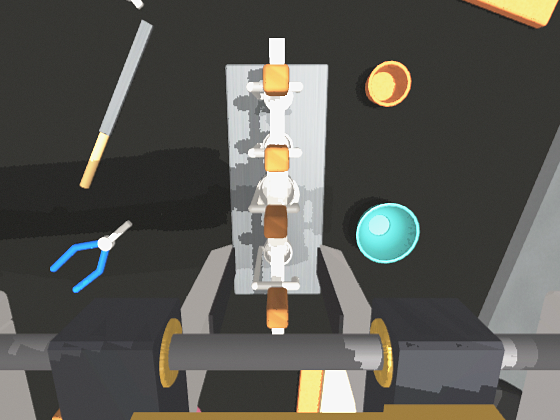

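View pics/z10.png

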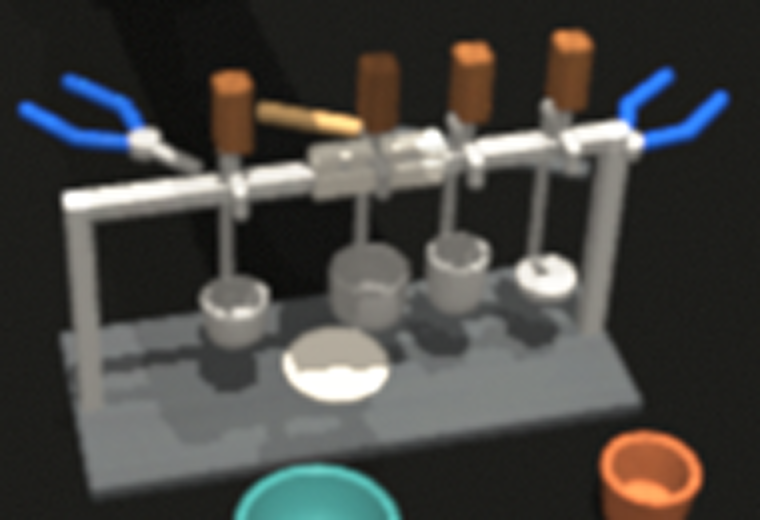

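The ladle hangs upright in the clip, with its handle in line with the others. The neighbours are at the same pixels as before: handles (232,80), (472,50) and (571,40) in the zoom. I'll hand it in.

Run:
```python
from h import *
a=cv2.imread('pics/scene0.png')[210:260,395:440].astype(int);b=cv2.imread('pics/s_done.png')[210:260,395:440].astype(int);print('jar diff',abs(a-b).mean())
manip.close_job()
```

```text
jar diff 1.1647407407407406
the job is handed in; nothing more can be done
```

The ladle hangs upright on the rail, clipped home between the two hanging ladles, and the job is handed in at about 25 s on the robot's clock.

- **Placing:** The cameras put the clip's slot about 16 mm to the +y side of the nominal place. I brought the bowl in under the rail from the robot's side and lowered the hook. It touched the clip's lips on the first try, about 8 mm above the rail. It snapped through at about 7 N and stopped on the rail 8.6 mm lower, with about 7 N on landing. I then eased off, let go and backed straight up.
- **Checks:** The final pictures show the handle in line with its neighbours. The other two ladles and the skimmer are where they were, and the jar has not moved. The arm is clear of everything.
- **Disagreements:** The two ways of measuring the slot differed by about 1.5 mm, so I aimed between them. The heights read about 1 mm low throughout, within the calibration error. I did no tug test on the clip.

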